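# Find the full spice tin by its weight and hold it up

### The job

Three identical closed spice tins stand side by side on the cork mat and one of them is much heavier than the others. Heft them one after another from the robot's left to its right, lifting each clear of the mat and setting it back upright about where it stood on the mat (the last one can stay in the hand if it is the heaviest), then take the heaviest and finish still holding it up, upright and still, more than 10 cm above the mat. Never drop or tip a tin, and leave the mug, the measuring cup and the glass jars where they are.

Things in the scene. Friction and masses are not known exactly. Their poses are not given: they have to be found in the camera images.
- tin_left: Closed square aluminium tin, 58 x 58 mm and 90 mm tall, with a round steel twist cap 44 mm across and 14 mm high on top (104 mm in all). All three tins look the same; only their contents differ (packed inside, with 2 to 3 mm of play). One of the three is at least 100 g heavier than each of the others; each weighs between 0.15 and 0.47 kg in all. Origin: centre of the underside; z up, x and y square to the flat sides. This is the leftmost one seen from the robot (largest y).
- tin_mid: Closed square aluminium tin, 58 x 58 mm and 90 mm tall, with a round steel twist cap 44 mm across and 14 mm high on top (104 mm in all). All three tins look the same; only their contents differ (packed inside, with 2 to 3 mm of play). One of the three is at least 100 g heavier than each of the others; each weighs between 0.15 and 0.47 kg in all. Origin: centre of the underside; z up, x and y square to the flat sides. This is the middle one.
- tin_right: Closed square aluminium tin, 58 x 58 mm and 90 mm tall, with a round steel twist cap 44 mm across and 14 mm high on top (104 mm in all). All three tins look the same; only their contents differ (packed inside, with 2 to 3 mm of play). One of the three is at least 100 g heavier than each of the others; each weighs between 0.15 and 0.47 kg in all. Origin: centre of the underside; z up, x and y square to the flat sides. This is the rightmost one seen from the robot (smallest y).
- mat: Flat cork mat lying on the pine plank shelf, 325 mm in x, 700 mm in y, 4 mm thick (top at z = 0.004); fixed. The three tins stand on it. Origin: centre of its underside.
- mug: Beige ceramic mug, 80 mm across, 90 mm tall, handle on its +y side, loose; farther left than the left tin, on the side of the microwave. Bystander. Origin: centre of the underside.
- measuring_cup: Small yellow plastic measuring cup, 72 mm across the rim, 55 mm tall, with a flat handle reaching 103 mm from its centre along its -y; loose, farther right than the right tin. Bystander. Origin: centre of the underside.
- jar_left: Empty glass jar with a red lid, 72 mm across, 101 mm tall, loose, beyond the tins on the left. Bystander. Origin: centre of the underside.
- jar_right: Empty glass jar with a red lid, same size as the other, loose, beyond the tins on the right. Bystander. Origin: centre of the underside.
- caddy: Low aluminium spice caddy, 90 x 220 mm, walls 40 mm high, with three round spice jars with twist caps (77 mm tall in all) fixed in it; fixed, beyond the tins. Origin: centre of the underside.
Not all that is in view belongs to the job. What is shaped like the tin_left but blue or green is not meant.

How it is judged:
By the outcome, as a careful person would: the job done as asked, in the order asked, and still so for the second after the job is handed in, while the arm keeps its last pose, push and grip.
It also fails if it takes over 72 s, if anything falls off the work surface, if the arm or the gripper's body presses on something with over 40 N, if the wrist force passes 120 N, or if a joint passes its speed limit or range.

### The arm

A 6-joint arm with a two-finger parallel gripper is mounted at the origin on the work surface. World frame = base frame: x ahead of the robot, y to its left, z up, the work surface at z = 0. Lengths are in mm, angles in rad, forces in N, time in s.
With the tool pointing down it reaches from about 275 to 750 mm from the base axis. Payload 10.2 kg.
Tool frame: the origin (TCP) lies at the very end of the fingers, on their centre line; the grasp point (between the pads) lies 19 mm behind it (ctrl.pinch_z is the distance from the TCP to the grasp point, in mm); y points along the fingers, z is the direction in which the jaws open and shut, and the axes are right-handed (so a half turn about y gives the same grasp; the last joint's range is limited). The gripper opens to 85 mm and grips with 20 to 120 N. Pads are 22 mm wide; open, the fingers measure 114 mm over their backs; the gripper's body (76 mm by 85 mm) begins 54 mm behind the grasp point. The pads swing forward as they close: fully open they stand 13 mm farther back than shut.
Start: joints at [-1.379, 0.313, 1.498, -0, 1.331, -0.223], TCP at [211.567, -480.49, 231.294] pointing down, gripper open.
Joint ranges: [-2.94, 2.94], [-0.97, 2.17], [0.19, 2.56], [-1.23, 4.37], [0.02, 3.11], [-2.88, 2.88]. Speed limits (rad/s): [2.39, 2.39, 3.01, 3.14, 3.14, 3.14].

### API

Orientations are given as a unit quaternion [w, x, y, z].
In Python, from rig import sense, eyes, ctrl gives the robot as it stands. The module is installed in compiled form; this text tells all that it offers.
- The arm moves only by the shell command python3 -m handwheel 'ROWS' [FORCE]. ROWS is JSON, a list of rows, each an object of numbers: "grip": the finger opening in mm, from 0 to 85.4; "tx", "ty", "tz": the shift along the tool's x, y, z in mm; "wx", "wy", "wz": the turn, a rotation vector about the tool's x, y, z in rad. In form: [{"grip": .., "tx": .., "ty": .., "tz": .., "wx": .., "wy": .., "wz": ..}, ...]. A call has 1 to 10 rows; each row shifts and turns the commanded pose from where the row before left it, along the tool's axes as they then stand; what a row does not reach is not made up. A row lasts 1/12 s, in which the tool goes at most 41.7 mm and 7.16 degrees, less where a joint would pass 70% of its speed; a pose out of reach is approached as far as the arm can. A call is refused whole if a number of a shift passes 41.7 or a number of a turn 0.125, either way. A call with a gripper value outside its range is refused whole. The fingers move at their own pace and stop on an object; FORCE is the grip in N (left out, the last holds). Time passes only in rows, so rows that do not move let the fingers close. It gives the time, the measured TCP pose, the force and the opening at its end, in the units of the state.
- sense(): the state, without advancing time (a new reading comes with each control period).
- eyes.capture(name): name is "scene" or "top"; returns a dict with "pixels" (384x512x3 uint8, red, green, blue), "mtx" (3x3 intrinsics, pixels), "R" (3x3) and "t" (3): a world point X has camera coordinates R X + t. Camera axes: x right, y down, z forward; pixel columns grow to the right and rows downward; lengths in mm; the calibration is good to about 2 mm. A picture is of the moment at which its call begins. There is no depth.
- ctrl.finish_job(): hands the job in, once; it reports no verdict.
The state is a dict: "time_s": time; "joints": joint angles; "dq": joint speeds; "tau": joint torques, N m; "eef_pos": TCP position; "ee_rot": TCP orientation; "force": force on the tool from outside, world axes, zero at the start; "wrist_torque": the same for the moment, N m; "grip_width": opening from 0.0 (shut) to 1.0 (fully open).
Only numpy, scipy, OpenCV 4.12 (cv2) and the standard library are available. Lean on these libraries where they do the work, as an engineer would, in place of code of your own. Each camera call takes 0.05 s, during which the arm holds its last target.

## Working session

There is one attempt and no reset: what is moved stays moved. The work goes in short steps, Python scripts to look and compute and a shell command to move; the robot and the scene stay as the last step left them, time stands still between calls to the robot, and variables do not carry over. Pictures are saved under pics/ and viewed, and the job is handed in when it is done.

```bash
mkdir -p pics; python3 - <<'E'
from rig import sense, eyes, ctrl
import cv2, numpy as np
s=sense(); print(s, ctrl.pinch_z)
for n in ("scene","top"):
    c=eyes.capture(n); cv2.imwrite(f"pics/{n}0.png",cv2.cvtColor(c["pixels"],cv2.COLOR_RGB2BGR))
    print(n,c["mtx"].tolist(),np.round(c["R"],4).tolist(),np.round(c["t"],1).tolist())
E
```

```text
{'time_s': 0.0, 'joints': array([-1.37939971e+00,  3.13420359e-01,  1.49845310e+00, -2.91237957e-05,
        1.33100401e+00, -2.23364093e-01]), 'dq': array([ 7.20016472e-04,  5.83558670e-04, -6.90432700e-05,  6.30988506e-04,
       -1.32744915e-03,  5.24672344e-04]), 'tau': array([-8.63926634e-04, -4.12272084e+01, -2.59747374e+01, -2.17188344e-04,
        4.13221103e-03, -1.71148531e-05]), 'eef_pos': array([ 211.50709647, -480.21871216,  230.74421604]), 'ee_rot': array([ 0.14559086, -0.14559634,  0.69240977, -0.69150106]), 'force': array([-0.24423486,  0.01926633,  0.10111158]), 'wrist_torque': array([ 0.0075416 , -0.00450255, -0.01171866]), 'grip_width': 1.000603654833768} 18.700000000000003
scene [[381.9597382816593, 0.0, 252.37208877713937], [0.0, 381.9597382816593, 200.48660929997178], [0.0, 0.0, 1.0]] [[0.6534, 0.7569, 0.015], [0.6212, -0.5247, -0.5821], [-0.4327, 0.3897, -0.813]] [-380.5, -353.2, 1327.6]
top [[433.55898778256426, 0.0, 255.68495698113102], [0.0, 433.55898778256426, 188.4979045048746], [0.0, 0.0, 1.0]] [[0.0246, -0.9997, 0.002], [-0.9858, -0.0246, -0.1659], [0.1659, 0.0021, -0.9861]] [-24.8, 602.4, 1252.9]
```

View pics/scene0.png

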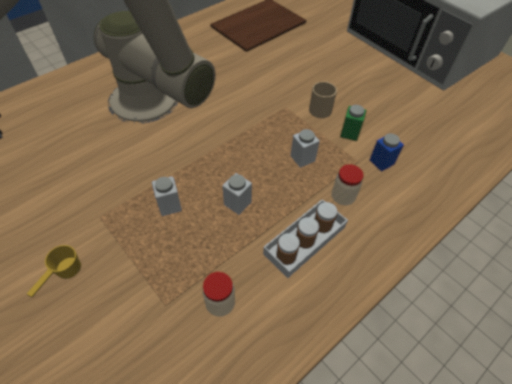

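View pics/top0.png

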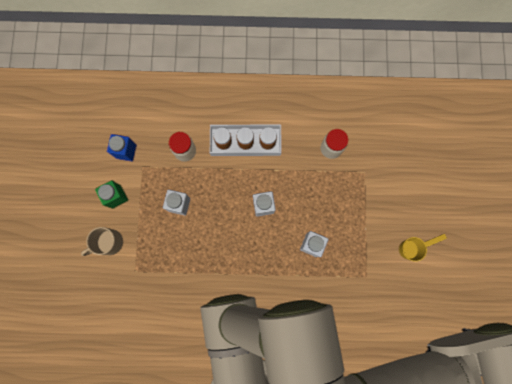

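The top view shows three silver tins on the mat at about (176,202), (264,203) and (316,243). The look-alikes are a green tin at (110,193) and a blue one at (121,147), both off the mat; the brown jars in the caddy are also not meant. I'll take close crops.

```bash
python3 - <<'E'
import cv2, numpy as np
t=cv2.imread("pics/top0.png")
L=[cv2.resize(t[y-25:y+25,x-25:x+25],(400,400),interpolation=cv2.INTER_CUBIC) for x,y in((176,202),(264,203),(316,243))]
o=np.hstack([cv2.resize(l,(265,265)) for l in L])
s=cv2.imread("pics/scene0.png")
M=[cv2.resize(s[y-25:y+25,x-25:x+25],(265,265),interpolation=cv2.INTER_CUBIC) for x,y in((305,147),(237,193),(166,195))]
cv2.imwrite("pics/crop0.png",np.vstack([o,np.hstack(M)]))
E
```

```text
(no output)
```

View pics/crop0.png

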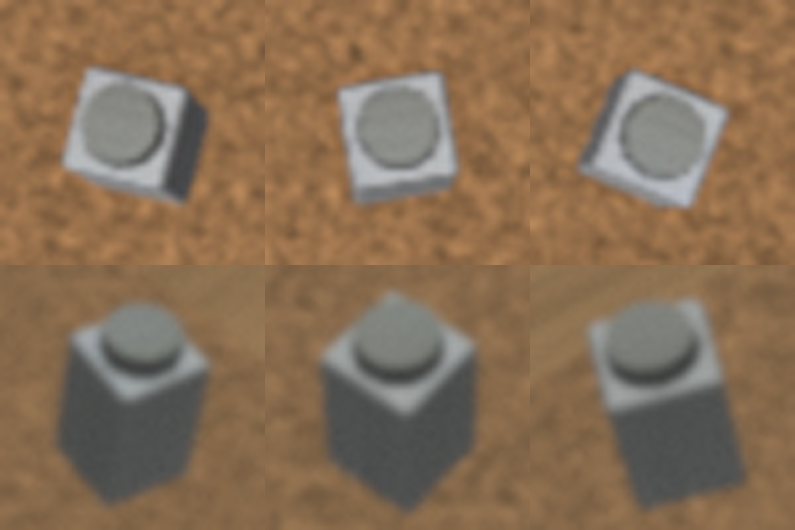

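```bash
cat > h.py <<'E'
import numpy as np
from rig import eyes
C={}
def cam(n):
    if n not in C: C[n]=eyes.capture(n)
    return C[n]
def bp(n,u,v,z):
    c=cam(n); K,R,t=map(np.asarray,(c["mtx"],c["R"],c["t"]))
    d=R.T@np.linalg.solve(K,[u,v,1]); o=-R.T@t
    return (o+d*(z-o[2])/d[2])
E
python3 - <<'E'
import numpy as np,h
def px(c,p): return c[0]-25+(p[0]+.5)/5.3-.5, c[1]-25+(p[1]+.5)/5.3-.5
T=[((176,202),[(88,68),(186,92),(163,190),(63,163)],(123,124),(305,147),(143,66)),
((264,203),[(73,88),(175,72),(191,176),(89,190)],(132,127),(237,193),(132,67)),
((316,243),[(98,70),(196,112),(158,208),(64,165)],(134,136),(166,195),(120,70))]
for c,co,cap,sc,scap in T:
    P=np.array([h.bp("top",*px(c,p),94)[:2] for p in co])
    e=np.roll(P,-1,0)-P
    print("cent",P.mean(0).round(1),"sides",np.linalg.norm(e,axis=1).round(1),"ang",[round((np.degrees(np.arctan2(*v[::-1]))+45)%90-45,1) for v in e],
     "cap",h.bp("top",*px(c,cap),108)[:2].round(1),"scenecap",h.bp("scene",*px(sc,scap),108)[:2].round(1))
print("mug",h.bp("top",101,241,90),"gr",h.bp("top",107,191,104),"jarL",h.bp("top",180,143,101),"caddy",h.bp("top",222,155,40), "jarR",h.bp("top",337,139,101))
E
```

```text
cent [553.7 224.5] sides [55.6 54.9 56.7 53.7] ang [np.float64(-12.4), np.float64(-10.2), np.float64(-13.7), np.float64(-11.3)] cap [554. 223.] scenecap [555.3 225. ]
cent [555.4 -33.6] sides [56.5 57.8 55.9 56.7] ang [np.float64(10.4), np.float64(9.7), np.float64(9.3), np.float64(10.3)] cap [555.8 -33.3] scenecap [556.8 -34.2]
cent [ 440.4 -182.4] sides [56.9 55.4 54.7 54.3] ang [np.float64(-21.9), np.float64(-21.6), np.float64(-23.1), np.float64(-19.4)] cap [ 441.2 -183.1] scenecap [ 442.6 -182.8]
mug [433.26263706 427.44149687  90.        ] gr [575.80459102 417.22116009 104.        ] jarL [724.24155931 215.62005424 101.        ] caddy [706.18224093  96.03153803  40.        ] jarR [ 748.00870923 -245.80466458  101.        ]
```

```bash
cat > g.py <<'E'
import sys,numpy as np
from scipy.spatial.transform import Rotation as Ro
from rig import sense
def rot(q): return Ro.from_quat([q[1],q[2],q[3],q[0]])
def go(x,y,z,yaw=None):
    s=sense(); R=rot(s["ee_rot"]); M=R.as_matrix()
    print("t",round(s["time_s"],2),"p",s["eef_pos"].round(1),"grip",round(s["grip_width"],3),"F",s["force"].round(2),"q",s["joints"].round(2))
    print("toolX",M[:,0].round(3),"Y",M[:,1].round(3),"Z",M[:,2].round(3),"jaw yaw",np.degrees(np.arctan2(M[1,2],M[0,2])).round(2))
    d=np.array([x,y,z])-s["eef_pos"]
    print("shift now-tool",(M.T@d).round(1))
    if yaw is not None:
        for k in range(4):
            a=np.radians(yaw+90*k); Z=np.array([np.cos(a),np.sin(a),0]);Y=np.array([0,0,-1.]);X=np.cross(Y,Z)
            T=np.column_stack([X,Y,Z]); r=(R.inv()*Ro.from_matrix(T)).as_rotvec()
            print("jaw",yaw+90*k,"rotvec",r.round(4),"shift in target frame",(T.T@d).round(1))
go(*[float(a) for a in sys.argv[1:]])
E
python3 g.py 554.5 224 170 -12
```

```text
t 0.2 p [ 211.5 -480.3  231. ] grip 1.001 F [1.03 0.37 0.24] q [-1.38  0.31  1.5   0.    1.33 -0.22]
toolX [-0.915 -0.403 -0.   ] Y [-0.     0.001 -1.   ] Z [ 0.403 -0.915 -0.001] jaw yaw -66.23
shift now-tool [-597.7   61.4 -506.4]
jaw -12.0 rotvec [ 6.000e-04 -9.466e-01 -5.000e-04] shift in target frame [-760.3   61.   189. ]
jaw 78.0 rotvec [ 1.0000e-04 -2.5174e+00 -1.0000e-03] shift in target frame [189.   61.  760.3]
jaw 168.0 rotvec [6.000e-04 2.195e+00 7.000e-04] shift in target frame [ 760.3   61.  -189. ]
jaw 258.0 rotvec [8.000e-04 6.242e-01 1.000e-04] shift in target frame [-189.    61.  -760.3]
```

```bash
R='{"tx":-25,"tz":-21}'; python3 -m handwheel '[{"tx":-12,"tz":-10},{"tx":-25,"tz":-21},{"tx":-25,"tz":-21},{"tx":-25,"tz":-21},{"tx":-25,"tz":-21},{"tx":-25,"tz":-21},{"tx":-25,"tz":-21},{"tx":-25,"tz":-21},{"tx":-25,"tz":-21},{"tx":-25,"tz":-21}]' 60
python3 -m handwheel '[{"tx":-25,"tz":-21},{"tx":-25,"tz":-21},{"tx":-25,"tz":-21},{"tx":-25,"tz":-21},{"tx":-25,"tz":-21},{"tx":-25,"tz":-21},{"tx":-25,"tz":-21},{"tx":-25,"tz":-21},{"tx":-25,"tz":-21},{"tx":-25,"tz":-21}]'
python3 -m handwheel '[{"tx":-25,"tz":-21},{"tx":-25,"tz":-21},{"tx":-25,"tz":-21},{"tx":-12,"tz":-10},{},{}]'
python3 g.py 554.5 224 170 -12
```

```text
t 0.2 p [ 211.5 -480.3  231. ] grip 1.001 F [1.03 0.37 0.24] q [-1.38  0.31  1.5   0.    1.33 -0.22]
toolX [-0.915 -0.403 -0.   ] Y [-0.     0.001 -1.   ] Z [ 0.403 -0.915 -0.001] jaw yaw -66.23
shift now-tool [-597.7   61.4 -506.4]
jaw -12.0 rotvec [ 6.000e-04 -9.466e-01 -5.000e-04] shift in target frame [-760.3   61.   189. ]
jaw 78.0 rotvec [ 1.0000e-04 -2.5174e+00 -1.0000e-03] shift in target frame [189.   61.  760.3]
jaw 168.0 rotvec [6.000e-04 2.195e+00 7.000e-04] shift in target frame [ 760.3   61.  -189. ]
jaw 258.0 rotvec [8.000e-04 6.242e-01 1.000e-04] shift in target frame [-189.    61.  -760.3]invalid input
invalid input
invalid input
```

Nothing moved because the input was rejected. A row probably needs every key, so I'll write them all out. I'll also drop the shell variable I left in that command without using it.

```bash
python3 -m handwheel '[{"grip":85,"tx":-12,"ty":0,"tz":-10,"wx":0,"wy":0,"wz":0},{"grip":85,"tx":-25,"ty":0,"tz":-21,"wx":0,"wy":0,"wz":0},{"grip":85,"tx":-25,"ty":0,"tz":-21,"wx":0,"wy":0,"wz":0},{"grip":85,"tx":-25,"ty":0,"tz":-21,"wx":0,"wy":0,"wz":0}]' 60
```

```text
time_s: 0.53
eef_pos: [262.0, -377.3, 231.0]
ee_rot: [0.145, -0.145, 0.692, -0.692]
force: [0.2, -0.3, 0.0]
grip_width: 0.998
```

```bash
python3 -m handwheel '[{"grip":85,"tx":-28,"ty":0,"tz":-24,"wx":0,"wy":0,"wz":0},{"grip":85,"tx":-28,"ty":0,"tz":-24,"wx":0,"wy":0,"wz":0},{"grip":85,"tx":-28,"ty":0,"tz":-24,"wx":0,"wy":0,"wz":0},{"grip":85,"tx":-28,"ty":0,"tz":-24,"wx":0,"wy":0,"wz":0},{"grip":85,"tx":-28,"ty":0,"tz":-24,"wx":0,"wy":0,"wz":0},{"grip":85,"tx":-28,"ty":0,"tz":-24,"wx":0,"wy":0,"wz":0},{"grip":85,"tx":-28,"ty":0,"tz":-24,"wx":0,"wy":0,"wz":0},{"grip":85,"tx":-28,"ty":0,"tz":-24,"wx":0,"wy":0,"wz":0},{"grip":85,"tx":-28,"ty":0,"tz":-24,"wx":0,"wy":0,"wz":0},{"grip":85,"tx":-28,"ty":0,"tz":-24,"wx":0,"wy":0,"wz":0}]'
python3 -m handwheel '[{"grip":85,"tx":-28,"ty":0,"tz":-24,"wx":0,"wy":0,"wz":0},{"grip":85,"tx":-28,"ty":0,"tz":-24,"wx":0,"wy":0,"wz":0},{"grip":85,"tx":-28,"ty":0,"tz":-24,"wx":0,"wy":0,"wz":0},{"grip":85,"tx":-28,"ty":0,"tz":-24,"wx":0,"wy":0,"wz":0},{"grip":85,"tx":-28,"ty":0,"tz":-24,"wx":0,"wy":0,"wz":0},{"grip":85,"tx":-28,"ty":0,"tz":-24,"wx":0,"wy":0,"wz":0},{"grip":85,"tx":-28,"ty":0,"tz":-24,"wx":0,"wy":0,"wz":0},{"grip":85,"tx":-20,"ty":0,"tz":-14,"wx":0,"wy":0,"wz":0},{"grip":85,"tx":-10,"ty":0,"tz":-10,"wx":0,"wy":0,"wz":0},{"grip":85,"tx":0,"ty":0,"tz":0,"wx":0,"wy":0,"wz":0}]'
python3 -m handwheel '[{"grip":85,"tx":0,"ty":0,"tz":0,"wx":0,"wy":-0.118,"wz":0},{"grip":85,"tx":0,"ty":0,"tz":0,"wx":0,"wy":-0.118,"wz":0},{"grip":85,"tx":0,"ty":0,"tz":0,"wx":0,"wy":-0.118,"wz":0},{"grip":85,"tx":0,"ty":0,"tz":0,"wx":0,"wy":-0.118,"wz":0},{"grip":85,"tx":0,"ty":0,"tz":0,"wx":0,"wy":-0.118,"wz":0},{"grip":85,"tx":0,"ty":0,"tz":0,"wx":0,"wy":-0.118,"wz":0},{"grip":85,"tx":0,"ty":0,"tz":0,"wx":0,"wy":-0.118,"wz":0},{"grip":85,"tx":0,"ty":0,"tz":0,"wx":0,"wy":-0.118,"wz":0},{"grip":85,"tx":0,"ty":0,"tz":0,"wx":0,"wy":0,"wz":0}]'
python3 g.py 554.5 224 47 -12
```

```text
time_s: 1.37
eef_pos: [421.7, -44.3, 231.4]
ee_rot: [-0.146, 0.146, -0.692, 0.692]
force: [0.5, -1.8, 1.3]
grip_width: 0.996
time_s: 2.2
eef_pos: [551.0, 222.9, 230.4]
ee_rot: [0.146, -0.147, 0.692, -0.692]
force: [-0.4, -0.4, 0.5]
grip_width: 0.994
time_s: 2.95
eef_pos: [550.5, 219.9, 231.3]
ee_rot: [-0.445, 0.445, -0.549, 0.549]
force: [0.8, -0.2, 0.2]
grip_width: 0.999
t 2.95 p [550.5 219.9 231.3] grip 0.999 F [ 0.78 -0.25  0.17] q [ 0.18  0.46  1.28 -0.    1.4   0.39]
toolX [-0.207 -0.978  0.   ] Y [-0. -0. -1.] Z [ 0.978 -0.207 -0.   ] jaw yaw -11.94
shift now-tool [ -4.9 184.3   3.1]
jaw -12.0 rotvec [0.0002 0.001  0.0003] shift in target frame [ -4.9 184.3   3. ]
jaw 78.0 rotvec [ 4.0000e-04 -1.5698e+00  1.0000e-04] shift in target frame [  3.  184.3   4.9]
jaw 168.0 rotvec [ 5.0000e-04 -3.1406e+00 -3.0000e-04] shift in target frame [  4.9 184.3  -3. ]
jaw 258.0 rotvec [-1.0000e-04  1.5718e+00  4.0000e-04] shift in target frame [ -3.  184.3  -4.9]
```

```bash
python3 -m handwheel '[{"grip":85,"tx":-5,"ty":10,"tz":3,"wx":0,"wy":0,"wz":0},{"grip":85,"tx":0,"ty":25,"tz":0,"wx":0,"wy":0,"wz":0},{"grip":85,"tx":0,"ty":30,"tz":0,"wx":0,"wy":0,"wz":0},{"grip":85,"tx":0,"ty":30,"tz":0,"wx":0,"wy":0,"wz":0},{"grip":85,"tx":0,"ty":15,"tz":0,"wx":0,"wy":0,"wz":0},{"grip":85,"tx":0,"ty":5,"tz":0,"wx":0,"wy":0,"wz":0},{"grip":85,"tx":0,"ty":0,"tz":0,"wx":0,"wy":0,"wz":0}]'
python3 g.py 554.5 224 47 -12
python3 - <<'E'
import cv2,numpy as np
from rig import eyes
a=eyes.capture("top")["pixels"][150:250,120:240,::-1];b=eyes.capture("scene")["pixels"][80:180,250:370,::-1]
cv2.imwrite("pics/a1.png",cv2.resize(np.hstack([a,b]),(790,329),interpolation=cv2.INTER_CUBIC))
E
```

```text
time_s: 3.53
eef_pos: [554.2, 224.7, 114.9]
ee_rot: [0.443, -0.444, 0.551, -0.55]
force: [-0.1, 0.0, 0.0]
grip_width: 0.998
t 3.53 p [554.2 224.7 114.9] grip 0.998 F [-0.07  0.04  0.03] q [ 0.19  0.58  1.41 -0.    1.15  0.4 ]
toolX [-0.213 -0.977  0.001] Y [-0.003 -0.    -1.   ] Z [ 0.977 -0.213 -0.002] jaw yaw -12.29
shift now-tool [ 0.6 67.9  0.6]
jaw -12.0 rotvec [ 0.0024 -0.005   0.001 ] shift in target frame [ 0.7 67.9  0.4]
jaw 78.0 rotvec [ 2.7000e-03 -1.5758e+00 -1.1000e-03] shift in target frame [ 0.4 67.9 -0.7]
jaw 168.0 rotvec [-1.6000e-03  3.1365e+00  3.7000e-03] shift in target frame [-0.7 67.9 -0.4]
jaw 258.0 rotvec [1.1000e-03 1.5658e+00 2.6000e-03] shift in target frame [-0.4 67.9  0.7]
```

View pics/a1.png

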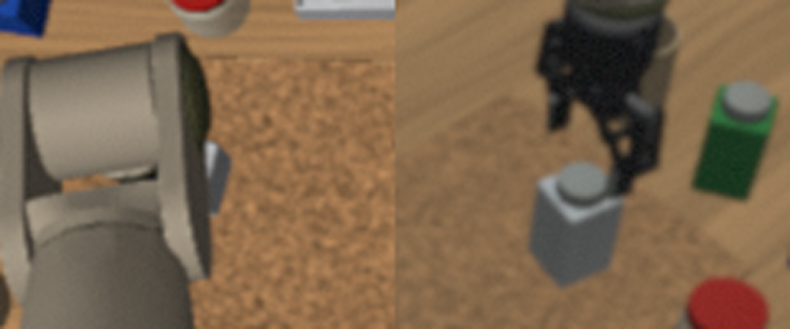

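The scene view shows the fingers straddling the silver tin: the tips sit at crop (555,125) and (620,190), with the cap between them at (583,180). Next I descend.

```bash
python3 -m handwheel '[{"grip":85,"tx":0,"ty":10,"tz":0,"wx":0,"wy":0,"wz":0},{"grip":85,"tx":0,"ty":15,"tz":0,"wx":0,"wy":0,"wz":0},{"grip":85,"tx":0,"ty":15,"tz":0,"wx":0,"wy":0,"wz":0},{"grip":85,"tx":0,"ty":15,"tz":0,"wx":0,"wy":0,"wz":0},{"grip":85,"tx":0,"ty":10,"tz":0,"wx":0,"wy":0,"wz":0},{"grip":85,"tx":0,"ty":4,"tz":0,"wx":0,"wy":0,"wz":0},{"grip":85,"tx":0,"ty":0,"tz":0,"wx":0,"wy":0,"wz":0},{"grip":85,"tx":0,"ty":0,"tz":0,"wx":0,"wy":0,"wz":0}]'
python3 g.py 554.5 224 45
```

```text
time_s: 4.3
eef_pos: [555.2, 225.0, 48.0]
ee_rot: [-0.445, 0.444, -0.55, 0.55]
force: [-0.2, -0.2, 0.2]
grip_width: 0.995
t 4.3 p [555.2 225.   48. ] grip 0.995 F [-0.15 -0.15  0.25] q [0.19 0.66 1.46 0.   1.01 0.4 ]
toolX [-0.211 -0.978 -0.001] Y [ 0.001  0.    -1.   ] Z [ 0.978 -0.211  0.001] jaw yaw -12.16
shift now-tool [ 1.1  3.  -0.5]
```

```bash
python3 -m handwheel '[{"grip":64,"tx":0,"ty":0,"tz":0,"wx":0,"wy":0,"wz":0},{"grip":64,"tx":0,"ty":0,"tz":0,"wx":0,"wy":0,"wz":0},{"grip":64,"tx":0,"ty":0,"tz":0,"wx":0,"wy":0,"wz":0},{"grip":64,"tx":0,"ty":0,"tz":0,"wx":0,"wy":0,"wz":0},{"grip":50,"tx":0,"ty":0,"tz":0,"wx":0,"wy":0,"wz":0},{"grip":50,"tx":0,"ty":0,"tz":0,"wx":0,"wy":0,"wz":0},{"grip":50,"tx":0,"ty":0,"tz":0,"wx":0,"wy":0,"wz":0},{"grip":50,"tx":0,"ty":0,"tz":0,"wx":0,"wy":0,"wz":0}]' 50
python3 g.py 554.5 224 45
```

```text
time_s: 4.97
eef_pos: [554.9, 225.0, 47.7]
ee_rot: [-0.444, 0.444, -0.55, 0.55]
force: [-2.0, -0.2, 5.5]
grip_width: 0.676
t 4.97 p [554.9 225.   47.7] grip 0.676 F [-1.97 -0.19  5.46] q [0.19 0.66 1.46 0.   1.01 0.4 ]
toolX [-0.21  -0.978 -0.   ] Y [ 0.001  0.    -1.   ] Z [ 0.978 -0.21   0.   ] jaw yaw -12.14
shift now-tool [ 1.1  2.7 -0.2]
```

```bash
cat > f.py <<'E'
from rig import sense,eyes
import numpy as np
L=[]
for i in range(8):
    eyes.capture("top"); s=sense(); L.append(np.r_[s["force"],s["tau"],s["eef_pos"][2]])
L=np.array(L); print("t",round(s["time_s"],2),"F",L[:,:3].mean(0).round(2),"sd",L[:,2].std().round(2),"tau",L[:,3:6].mean(0).round(2),"z",L[:,-1].mean().round(1),"grip",s["grip_width"],s["joints"].round(3))
E
python3 -m handwheel '[{"grip":50,"tx":0,"ty":-4,"tz":0,"wx":0,"wy":0,"wz":0},{"grip":50,"tx":0,"ty":-8,"tz":0,"wx":0,"wy":0,"wz":0},{"grip":50,"tx":0,"ty":-12,"tz":0,"wx":0,"wy":0,"wz":0},{"grip":50,"tx":0,"ty":-12,"tz":0,"wx":0,"wy":0,"wz":0},{"grip":50,"tx":0,"ty":-12,"tz":0,"wx":0,"wy":0,"wz":0},{"grip":50,"tx":0,"ty":-8,"tz":0,"wx":0,"wy":0,"wz":0},{"grip":50,"tx":0,"ty":-4,"tz":0,"wx":0,"wy":0,"wz":0},{"grip":50,"tx":0,"ty":0,"tz":0,"wx":0,"wy":0,"wz":0},{"grip":50,"tx":0,"ty":0,"tz":0,"wx":0,"wy":0,"wz":0}]'
python3 f.py
python3 - <<'E'
import cv2,numpy as np
from rig import eyes
b=eyes.capture("scene")["pixels"][60:200,230:390,::-1]
cv2.imwrite("pics/b1.png",cv2.resize(b,(640,560),interpolation=cv2.INTER_CUBIC))
E
```

```text
time_s: 5.72
eef_pos: [554.6, 224.9, 107.2]
ee_rot: [0.444, -0.444, 0.55, -0.55]
force: [0.3, -0.5, -2.8]
grip_width: 0.674
t 6.12 F [-0.3  -0.24 -2.66] sd 0.87 tau [ 1.000e-02 -5.282e+01 -2.461e+01] z 106.8 grip 0.675069876074474 [0.19  0.589 1.42  0.    1.133 0.402]
```

View pics/b1.png

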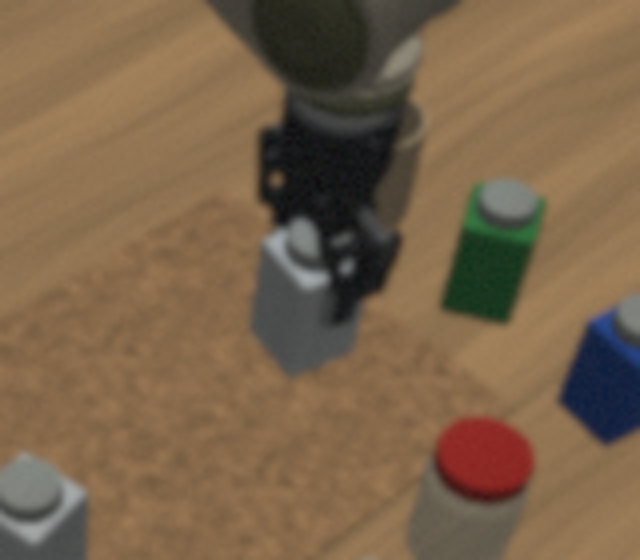

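The tin is held upright and clear of the mat, with its bottom corner at crop (293,372). I'll average a few more readings, then lower it.

```bash
python3 f.py; python3 f.py;  python3 -m handwheel '[{"grip":50,"tx":0,"ty":5,"tz":0,"wx":0,"wy":0,"wz":0},{"grip":50,"tx":0,"ty":10,"tz":0,"wx":0,"wy":0,"wz":0},{"grip":50,"tx":0,"ty":12,"tz":0,"wx":0,"wy":0,"wz":0},{"grip":50,"tx":0,"ty":12,"tz":0,"wx":0,"wy":0,"wz":0},{"grip":50,"tx":0,"ty":10,"tz":0,"wx":0,"wy":0,"wz":0},{"grip":50,"tx":0,"ty":5,"tz":0,"wx":0,"wy":0,"wz":0},{"grip":50,"tx":0,"ty":3,"tz":0,"wx":0,"wy":0,"wz":0},{"grip":50,"tx":0,"ty":1,"tz":0,"wx":0,"wy":0,"wz":0},{"grip":50,"tx":0,"ty":0,"tz":0,"wx":0,"wy":0,"wz":0},{"grip":50,"tx":0,"ty":0,"tz":0,"wx":0,"wy":0,"wz":0}]'; python3 f.py
```

```text
t 6.57 F [ 0.1  -0.12 -2.55] sd 0.58 tau [ -0.   -52.59 -24.54] z 107.3 grip 0.6765674432289266 [0.19  0.589 1.42  0.    1.133 0.402]
t 6.97 F [ 0.25 -0.15 -2.52] sd 0.66 tau [  0.   -52.62 -24.55] z 107.3 grip 0.675992827916517 [ 0.19   0.589  1.42  -0.     1.133  0.402]
time_s: 7.8
eef_pos: [555.1, 225.0, 49.8]
ee_rot: [-0.445, 0.444, -0.55, 0.55]
force: [1.7, 0.3, -1.5]
grip_width: 0.675
t 8.2 F [-0.38  0.14 -2.45] sd 0.32 tau [ -0.   -53.72 -22.67] z 49.6 grip 0.6753286702238132 [0.19  0.662 1.463 0.    1.015 0.402]
```

Tin_left weighs about 2.55 N, or 0.26 kg. It is still just off the mat, about 2 mm to go.

```bash
python3 -m handwheel '[{"grip":50,"tx":0,"ty":1,"tz":0,"wx":0,"wy":0,"wz":0},{"grip":50,"tx":0,"ty":1,"tz":0,"wx":0,"wy":0,"wz":0},{"grip":50,"tx":0,"ty":0,"tz":0,"wx":0,"wy":0,"wz":0}]'; python3 f.py
```

```text
time_s: 8.45
eef_pos: [554.8, 224.9, 47.8]
ee_rot: [-0.444, 0.444, -0.55, 0.55]
force: [-2.5, -0.4, 3.3]
grip_width: 0.671
t 8.85 F [-2.78 -0.64  5.31] sd 0.72 tau [ -0.22 -49.73 -21.68] z 47.7 grip 0.6734095998296772 [ 0.19   0.665  1.464 -0.     1.012  0.402]
```

Contact is confirmed at +5 N. I release and go up, then move towards tin_mid.

```bash
python3 -m handwheel '[{"grip":62,"tx":0,"ty":0,"tz":0,"wx":0,"wy":0,"wz":0},{"grip":68,"tx":0,"ty":0,"tz":0,"wx":0,"wy":0,"wz":0},{"grip":76,"tx":0,"ty":0,"tz":0,"wx":0,"wy":0,"wz":0},{"grip":85,"tx":0,"ty":0,"tz":0,"wx":0,"wy":0,"wz":0},{"grip":85,"tx":0,"ty":0,"tz":0,"wx":0,"wy":0,"wz":0},{"grip":85,"tx":0,"ty":0,"tz":0,"wx":0,"wy":0,"wz":0}]'
python3 -m handwheel '[{"grip":85,"tx":0,"ty":-8,"tz":0,"wx":0,"wy":0,"wz":0},{"grip":85,"tx":0,"ty":-15,"tz":0,"wx":0,"wy":0,"wz":0},{"grip":85,"tx":0,"ty":-20,"tz":0,"wx":0,"wy":0,"wz":0},{"grip":85,"tx":0,"ty":-25,"tz":0,"wx":0,"wy":0,"wz":0},{"grip":85,"tx":0,"ty":-25,"tz":0,"wx":0,"wy":0,"wz":0},{"grip":85,"tx":0,"ty":-15,"tz":0,"wx":0,"wy":0,"wz":0},{"grip":85,"tx":0,"ty":-6,"tz":0,"wx":0,"wy":0,"wz":0},{"grip":85,"tx":0,"ty":0,"tz":0,"wx":0,"wy":0,"wz":0}]'
python3 g.py 556 -33.5 115 10
```

```text
time_s: 9.35
eef_pos: [554.8, 224.9, 47.2]
ee_rot: [0.444, -0.444, 0.55, -0.55]
force: [-0.0, 0.1, 0.1]
grip_width: 0.997
time_s: 10.02
eef_pos: [555.3, 225.0, 162.9]
ee_rot: [-0.445, 0.443, -0.55, 0.551]
force: [-0.3, 0.0, -1.0]
grip_width: 0.998
t 10.02 p [555.3 225.  162.9] grip 0.998 F [-0.32  0.05 -0.97] q [0.19 0.53 1.36 0.   1.25 0.4 ]
toolX [-0.21  -0.978 -0.001] Y [ 0.003  0.001 -1.   ] Z [ 0.978 -0.21   0.003] jaw yaw -12.14
shift now-tool [252.6  47.8  55. ]
jaw 10.0 rotvec [-0.0028 -0.3865 -0.0006] shift in target frame [254.7  47.9 -44.2]
jaw 100.0 rotvec [-2.8000e-03 -1.9573e+00  1.8000e-03] shift in target frame [ -44.2   47.9 -254.7]
jaw 190.0 rotvec [ 8.0000e-04  2.7551e+00 -3.8000e-03] shift in target frame [-254.7   47.9   44.2]
jaw 280.0 rotvec [-0.0016  1.1843 -0.0025] shift in target frame [ 44.2  47.9 254.7]
```

```bash
python3 -m handwheel '[{"grip":85,"tx":15,"ty":0,"tz":3,"wx":0,"wy":0,"wz":0},{"grip":85,"tx":30,"ty":0,"tz":7,"wx":0,"wy":0,"wz":0},{"grip":85,"tx":32,"ty":0,"tz":7,"wx":0,"wy":0,"wz":0},{"grip":85,"tx":32,"ty":0,"tz":7,"wx":0,"wy":0,"wz":0},{"grip":85,"tx":32,"ty":0,"tz":7,"wx":0,"wy":0,"wz":0},{"grip":85,"tx":32,"ty":0,"tz":7,"wx":0,"wy":0,"wz":0},{"grip":85,"tx":32,"ty":0,"tz":7,"wx":0,"wy":0,"wz":0},{"grip":85,"tx":30,"ty":0,"tz":6,"wx":0,"wy":0,"wz":0},{"grip":85,"tx":17,"ty":0,"tz":4,"wx":0,"wy":0,"wz":0},{"grip":85,"tx":0,"ty":0,"tz":0,"wx":0,"wy":0,"wz":0}]'
python3 -m handwheel '[{"grip":85,"tx":0,"ty":0,"tz":0,"wx":0,"wy":-0.07,"wz":0},{"grip":85,"tx":0,"ty":0,"tz":0,"wx":0,"wy":-0.12,"wz":0},{"grip":85,"tx":0,"ty":0,"tz":0,"wx":0,"wy":-0.12,"wz":0},{"grip":85,"tx":0,"ty":0,"tz":0,"wx":0,"wy":-0.076,"wz":0},{"grip":85,"tx":0,"ty":0,"tz":0,"wx":0,"wy":0,"wz":0},{"grip":85,"tx":0,"ty":0,"tz":0,"wx":0,"wy":0,"wz":0}]'
python3 g.py 556 -33.5 47 10
python3 - <<'E'
import cv2,numpy as np
from rig import eyes
a=eyes.capture("top")["pixels"][110:290,80:400,::-1];
cv2.imwrite("pics/a2t.png",cv2.resize(a,(800,450),interpolation=cv2.INTER_CUBIC))
b=eyes.capture("scene")["pixels"][60:240,140:380,::-1]
cv2.imwrite("pics/a2.png",cv2.resize(b,(720,540),interpolation=cv2.INTER_CUBIC))
E
```

```text
time_s: 10.85
eef_pos: [555.0, -36.1, 159.9]
ee_rot: [0.443, -0.444, 0.551, -0.55]
force: [0.4, 0.1, 0.8]
grip_width: 0.997
time_s: 11.35
eef_pos: [555.2, -32.3, 160.5]
ee_rot: [-0.541, 0.541, -0.456, 0.455]
force: [0.6, -0.2, -0.8]
grip_width: 0.997
t 11.35 p [555.2 -32.3 160.5] grip 0.997 F [ 0.61 -0.24 -0.78] q [-0.27  0.44  1.5   0.    1.2  -0.44]
toolX [ 0.171 -0.985 -0.001] Y [-0.001  0.001 -1.   ] Z [ 0.985  0.171 -0.001] jaw yaw 9.86
shift now-tool [  1.4 113.5   0.7]
jaw 10.0 rotvec [ 0.0012 -0.0024 -0.0007] shift in target frame [  1.4 113.5   0.6]
jaw 100.0 rotvec [ 4.0000e-04 -1.5732e+00 -1.5000e-03] shift in target frame [  0.6 113.5  -1.4]
jaw 190.0 rotvec [1.2000e-03 3.1392e+00 1.9000e-03] shift in target frame [ -1.4 113.5  -0.6]
jaw 280.0 rotvec [1.5000e-03 1.5684e+00 4.0000e-04] shift in target frame [ -0.6 113.5   1.4]
```

View pics/a2t.png

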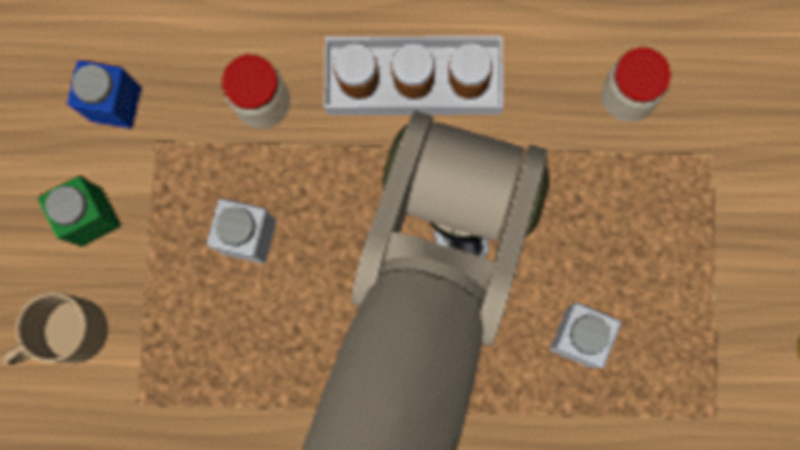

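View pics/a2.png

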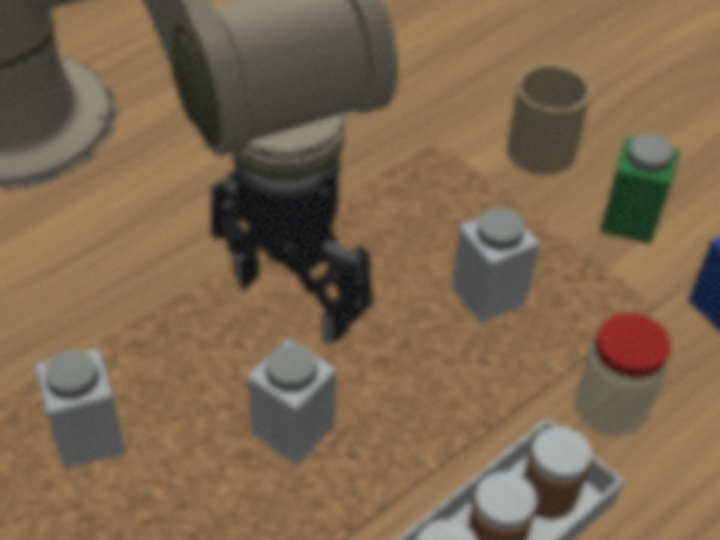

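Tin_left is back upright in place, with its cap at full-frame pixel (174,200), the same as before. The gripper is over tin_mid. I descend and grip.

```bash
python3 -m handwheel '[{"grip":85,"tx":1,"ty":8,"tz":0.7,"wx":0,"wy":0,"wz":0},{"grip":85,"tx":0,"ty":15,"tz":0,"wx":0,"wy":0,"wz":0},{"grip":85,"tx":0,"ty":18,"tz":0,"wx":0,"wy":0,"wz":0},{"grip":85,"tx":0,"ty":18,"tz":0,"wx":0,"wy":0,"wz":0},{"grip":85,"tx":0,"ty":18,"tz":0,"wx":0,"wy":0,"wz":0},{"grip":85,"tx":0,"ty":16,"tz":0,"wx":0,"wy":0,"wz":0},{"grip":85,"tx":0,"ty":12,"tz":0,"wx":0,"wy":0,"wz":0},{"grip":85,"tx":0,"ty":6,"tz":0,"wx":0,"wy":0,"wz":0},{"grip":85,"tx":0,"ty":2,"tz":0,"wx":0,"wy":0,"wz":0},{"grip":85,"tx":0,"ty":0,"tz":0,"wx":0,"wy":0,"wz":0}]'
python3 g.py 556 -33.5 47 
```

```text
time_s: 12.28
eef_pos: [556.3, -33.8, 48.0]
ee_rot: [-0.541, 0.542, -0.455, 0.455]
force: [-0.5, -1.2, 0.2]
grip_width: 0.996
t 12.28 p [556.3 -33.8  48. ] grip 0.996 F [-0.53 -1.21  0.24] q [-0.27  0.59  1.6   0.    0.95 -0.44]
toolX [ 0.173 -0.985 -0.   ] Y [-0.  0. -1.] Z [ 0.985  0.173 -0.   ] jaw yaw 9.94
shift now-tool [-0.4  1.  -0.2]
```

```bash
python3 -m handwheel '[{"grip":64,"tx":0,"ty":0,"tz":0,"wx":0,"wy":0,"wz":0},{"grip":64,"tx":0,"ty":0,"tz":0,"wx":0,"wy":0,"wz":0},{"grip":64,"tx":0,"ty":0,"tz":0,"wx":0,"wy":0,"wz":0},{"grip":64,"tx":0,"ty":0,"tz":0,"wx":0,"wy":0,"wz":0},{"grip":50,"tx":0,"ty":0,"tz":0,"wx":0,"wy":0,"wz":0},{"grip":50,"tx":0,"ty":0,"tz":0,"wx":0,"wy":0,"wz":0},{"grip":50,"tx":0,"ty":0,"tz":0,"wx":0,"wy":0,"wz":0},{"grip":50,"tx":0,"ty":0,"tz":0,"wx":0,"wy":0,"wz":0}]' 50
```

```text
time_s: 12.95
eef_pos: [556.6, -34.0, 48.9]
ee_rot: [0.542, -0.541, 0.454, -0.455]
force: [-1.3, 0.6, 5.3]
grip_width: 0.677
```

```bash
python3 -m handwheel '[{"grip":50,"tx":0,"ty":-4,"tz":0,"wx":0,"wy":0,"wz":0},{"grip":50,"tx":0,"ty":-8,"tz":0,"wx":0,"wy":0,"wz":0},{"grip":50,"tx":0,"ty":-12,"tz":0,"wx":0,"wy":0,"wz":0},{"grip":50,"tx":0,"ty":-12,"tz":0,"wx":0,"wy":0,"wz":0},{"grip":50,"tx":0,"ty":-12,"tz":0,"wx":0,"wy":0,"wz":0},{"grip":50,"tx":0,"ty":-8,"tz":0,"wx":0,"wy":0,"wz":0},{"grip":50,"tx":0,"ty":-4,"tz":0,"wx":0,"wy":0,"wz":0},{"grip":50,"tx":0,"ty":0,"tz":0,"wx":0,"wy":0,"wz":0},{"grip":50,"tx":0,"ty":0,"tz":0,"wx":0,"wy":0,"wz":0}]'
python3 f.py; python3 f.py
python3 - <<'E'
import cv2,numpy as np
from rig import eyes
b=eyes.capture("scene")["pixels"][100:240,160:320,::-1]
cv2.imwrite("pics/b2.png",cv2.resize(b,(640,560),interpolation=cv2.INTER_CUBIC))
E
```

```text
time_s: 13.7
eef_pos: [556.1, -33.8, 107.9]
ee_rot: [-0.541, 0.542, -0.455, 0.454]
force: [0.2, -0.6, -3.7]
grip_width: 0.672
t 14.1 F [ 0.05  0.11 -3.92] sd 0.52 tau [ 1.000e-02 -4.919e+01 -2.426e+01] z 107.8 grip 0.6743348019206364 [-0.271  0.506  1.555  0.     1.081 -0.445]
t 14.5 F [ 0.53  0.08 -4.15] sd 0.5 tau [ -0.   -49.01 -24.21] z 108.3 grip 0.668833130849757 [-0.271  0.506  1.555 -0.     1.081 -0.445]
```

View pics/b2.png

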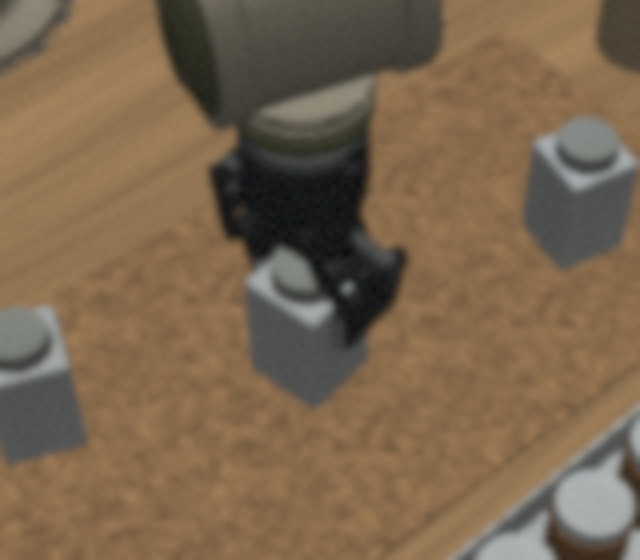

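Tin_mid weighs about 4.0 N, or 0.41 kg, and is held upright. I'll set it back and still heft the third.

```bash
python3 -m handwheel '[{"grip":50,"tx":0,"ty":5,"tz":0,"wx":0,"wy":0,"wz":0},{"grip":50,"tx":0,"ty":10,"tz":0,"wx":0,"wy":0,"wz":0},{"grip":50,"tx":0,"ty":12,"tz":0,"wx":0,"wy":0,"wz":0},{"grip":50,"tx":0,"ty":12,"tz":0,"wx":0,"wy":0,"wz":0},{"grip":50,"tx":0,"ty":10,"tz":0,"wx":0,"wy":0,"wz":0},{"grip":50,"tx":0,"ty":5,"tz":0,"wx":0,"wy":0,"wz":0},{"grip":50,"tx":0,"ty":3,"tz":0,"wx":0,"wy":0,"wz":0},{"grip":50,"tx":0,"ty":1,"tz":0,"wx":0,"wy":0,"wz":0},{"grip":50,"tx":0,"ty":1,"tz":0,"wx":0,"wy":0,"wz":0},{"grip":50,"tx":0,"ty":0,"tz":0,"wx":0,"wy":0,"wz":0}]'; python3 f.py
```

```text
time_s: 15.38
eef_pos: [556.6, -33.9, 49.6]
ee_rot: [0.542, -0.541, 0.454, -0.455]
force: [-1.0, 0.9, -3.3]
grip_width: 0.677
t 15.78 F [-0.19  0.27 -3.78] sd 0.67 tau [ -0.   -50.31 -21.98] z 49.6 grip 0.6721094887295621 [-0.271  0.588  1.6    0.     0.954 -0.445]
```

```bash
python3 -m handwheel '[{"grip":50,"tx":0,"ty":1,"tz":0,"wx":0,"wy":0,"wz":0},{"grip":50,"tx":0,"ty":0,"tz":0,"wx":0,"wy":0,"wz":0}]'; python3 f.py
```

```text
time_s: 15.95
eef_pos: [556.5, -33.9, 48.9]
ee_rot: [0.542, -0.542, 0.454, -0.455]
force: [-2.7, 1.1, 3.0]
grip_width: 0.672
t 16.35 F [-3.15  0.67  5.25] sd 0.61 tau [ -0.32 -45.73 -20.84] z 48.9 grip 0.6755626980458349 [-0.271  0.589  1.6   -0.     0.952 -0.445]
```

```bash
python3 -m handwheel '[{"grip":62,"tx":0,"ty":0,"tz":0,"wx":0,"wy":0,"wz":0},{"grip":68,"tx":0,"ty":0,"tz":0,"wx":0,"wy":0,"wz":0},{"grip":76,"tx":0,"ty":0,"tz":0,"wx":0,"wy":0,"wz":0},{"grip":85,"tx":0,"ty":0,"tz":0,"wx":0,"wy":0,"wz":0},{"grip":85,"tx":0,"ty":0,"tz":0,"wx":0,"wy":0,"wz":0},{"grip":85,"tx":0,"ty":0,"tz":0,"wx":0,"wy":0,"wz":0}]'
python3 -m handwheel '[{"grip":85,"tx":0,"ty":-8,"tz":0,"wx":0,"wy":0,"wz":0},{"grip":85,"tx":0,"ty":-15,"tz":0,"wx":0,"wy":0,"wz":0},{"grip":85,"tx":0,"ty":-20,"tz":0,"wx":0,"wy":0,"wz":0},{"grip":85,"tx":0,"ty":-25,"tz":0,"wx":0,"wy":0,"wz":0},{"grip":85,"tx":0,"ty":-25,"tz":0,"wx":0,"wy":0,"wz":0},{"grip":85,"tx":0,"ty":-15,"tz":0,"wx":0,"wy":0,"wz":0},{"grip":85,"tx":0,"ty":-6,"tz":0,"wx":0,"wy":0,"wz":0},{"grip":85,"tx":0,"ty":0,"tz":0,"wx":0,"wy":0,"wz":0}]'
python3 g.py 441.5 -183 160 -21.5
```

```text
time_s: 16.85
eef_pos: [556.4, -33.9, 48.2]
ee_rot: [0.542, -0.542, 0.455, -0.455]
force: [-0.5, -0.5, -0.8]
grip_width: 0.991
time_s: 17.52
eef_pos: [556.9, -34.0, 163.8]
ee_rot: [0.542, -0.541, 0.454, -0.456]
force: [1.1, -0.5, -0.1]
grip_width: 0.996
t 17.52 p [556.9 -34.  163.8] grip 0.996 F [ 1.14 -0.46 -0.1 ] q [-0.27  0.44  1.5   0.    1.2  -0.45]
toolX [ 0.173 -0.985  0.001] Y [ 0.003 -0.001 -1.   ] Z [0.985 0.173 0.003] jaw yaw 9.98
shift now-tool [ 126.8    3.6 -139.4]
jaw -21.5 rotvec [-2.800e-03  5.493e-01  5.000e-04] shift in target frame [180.9   3.8 -52.7]
jaw 68.5 rotvec [-0.0017 -1.0215  0.0024] shift in target frame [ -52.7    3.8 -180.9]
jaw 158.5 rotvec [ 6.0000e-04 -2.5922e+00  3.7000e-03] shift in target frame [-180.9    3.8   52.7]
jaw 248.5 rotvec [-2.7000e-03  2.1201e+00 -2.0000e-03] shift in target frame [ 52.7   3.8 180.9]
```

```bash
python3 -m handwheel '[{"grip":85,"tx":9,"ty":0,"tz":-9,"wx":0,"wy":0,"wz":0},{"grip":85,"tx":18,"ty":0,"tz":-20,"wx":0,"wy":0,"wz":0},{"grip":85,"tx":20,"ty":0,"tz":-22,"wx":0,"wy":0,"wz":0},{"grip":85,"tx":20,"ty":0,"tz":-22,"wx":0,"wy":0,"wz":0},{"grip":85,"tx":20,"ty":0,"tz":-22,"wx":0,"wy":0,"wz":0},{"grip":85,"tx":20,"ty":0,"tz":-22,"wx":0,"wy":0,"wz":0},{"grip":85,"tx":13,"ty":0,"tz":-14,"wx":0,"wy":0,"wz":0},{"grip":85,"tx":7,"ty":0,"tz":-8,"wx":0,"wy":0,"wz":0},{"grip":85,"tx":0,"ty":0,"tz":0,"wx":0,"wy":0,"wz":0}]'
python3 -m handwheel '[{"grip":85,"tx":0,"ty":0,"tz":0,"wx":0,"wy":0.07,"wz":0},{"grip":85,"tx":0,"ty":0,"tz":0,"wx":0,"wy":0.12,"wz":0},{"grip":85,"tx":0,"ty":0,"tz":0,"wx":0,"wy":0.12,"wz":0},{"grip":85,"tx":0,"ty":0,"tz":0,"wx":0,"wy":0.12,"wz":0},{"grip":85,"tx":0,"ty":0,"tz":0,"wx":0,"wy":0.12,"wz":0},{"grip":85,"tx":0,"ty":0,"tz":0,"wx":0,"wy":0,"wz":0},{"grip":85,"tx":0,"ty":0,"tz":0,"wx":0,"wy":0,"wz":0}]'
python3 g.py 441.5 -183 48 -21.5
python3 - <<'E'
import cv2,numpy as np
from rig import eyes
a=eyes.capture("top")["pixels"][110:290,80:400,::-1];
b=eyes.capture("scene")["pixels"][90:270,60:380,::-1]
cv2.imwrite("pics/a3.png",cv2.resize(np.vstack([a,b]),(530,596),interpolation=cv2.INTER_CUBIC))
E
```

```text
time_s: 18.27
eef_pos: [440.0, -184.2, 161.5]
ee_rot: [-0.541, 0.541, -0.456, 0.455]
force: [0.4, 0.7, -0.5]
grip_width: 1.0
time_s: 18.85
eef_pos: [441.6, -182.3, 161.9]
ee_rot: [0.399, -0.399, 0.584, -0.583]
force: [0.3, -0.1, 0.4]
grip_width: 0.994
t 18.85 p [ 441.6 -182.3  161.9] grip 0.994 F [ 0.31 -0.08  0.39] q [-0.64  0.28  1.73  0.    1.13 -0.27]
toolX [-0.363 -0.932 -0.   ] Y [-0.001  0.001 -1.   ] Z [ 0.932 -0.363 -0.001] jaw yaw -21.29
shift now-tool [  0.8 113.9   0.2]
jaw -21.5 rotvec [ 0.0008  0.0037 -0.0004] shift in target frame [7.000e-01 1.139e+02 1.000e-01]
jaw 68.5 rotvec [ 3.0000e-04 -1.5671e+00 -9.0000e-04] shift in target frame [ 1.000e-01  1.139e+02 -7.000e-01]
jaw 158.5 rotvec [-6.0000e-04 -3.1379e+00 -1.2000e-03] shift in target frame [-7.000e-01  1.139e+02 -1.000e-01]
jaw 248.5 rotvec [9.0000e-04 1.5745e+00 3.0000e-04] shift in target frame [-1.000e-01  1.139e+02  7.000e-01]
```

View pics/a3.png

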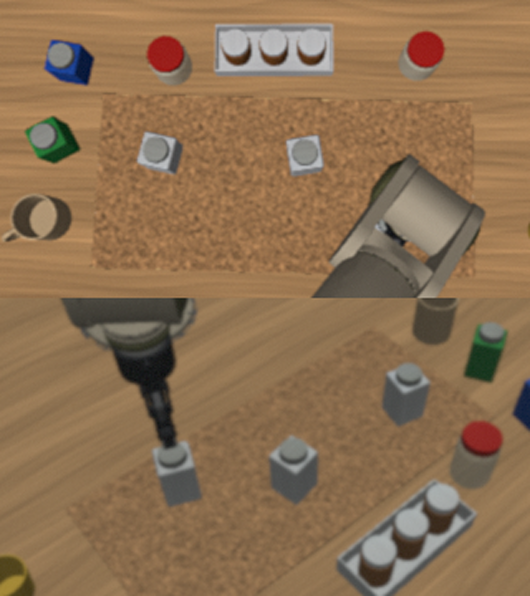

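Tin_mid is upright and back at its place, at crop (305,155). The gripper is over tin_right. I descend, grip and lift.

```bash
python3 -m handwheel '[{"grip":85,"tx":0.5,"ty":8,"tz":0,"wx":0,"wy":0,"wz":0},{"grip":85,"tx":0,"ty":15,"tz":0,"wx":0,"wy":0,"wz":0},{"grip":85,"tx":0,"ty":18,"tz":0,"wx":0,"wy":0,"wz":0},{"grip":85,"tx":0,"ty":18,"tz":0,"wx":0,"wy":0,"wz":0},{"grip":85,"tx":0,"ty":18,"tz":0,"wx":0,"wy":0,"wz":0},{"grip":85,"tx":0,"ty":16,"tz":0,"wx":0,"wy":0,"wz":0},{"grip":85,"tx":0,"ty":12,"tz":0,"wx":0,"wy":0,"wz":0},{"grip":85,"tx":0,"ty":6,"tz":0,"wx":0,"wy":0,"wz":0},{"grip":85,"tx":0,"ty":2,"tz":0,"wx":0,"wy":0,"wz":0},{"grip":85,"tx":0,"ty":0,"tz":0,"wx":0,"wy":0,"wz":0}]'
python3 g.py 441.5 -183 48
```

```text
time_s: 19.78
eef_pos: [441.2, -183.4, 49.0]
ee_rot: [0.398, -0.398, 0.585, -0.584]
force: [-0.0, 0.6, -0.6]
grip_width: 0.995
t 19.78 p [ 441.2 -183.4   49. ] grip 0.995 F [-0.02  0.55 -0.64] q [-0.64  0.45  1.84  0.    0.85 -0.26]
toolX [-0.367 -0.93  -0.   ] Y [-0.  0. -1.] Z [ 0.93  -0.367 -0.001] jaw yaw -21.51
shift now-tool [-0.5  1.   0.2]
```

```bash
python3 -m handwheel '[{"grip":64,"tx":0,"ty":0,"tz":0,"wx":0,"wy":0,"wz":0},{"grip":64,"tx":0,"ty":0,"tz":0,"wx":0,"wy":0,"wz":0},{"grip":64,"tx":0,"ty":0,"tz":0,"wx":0,"wy":0,"wz":0},{"grip":64,"tx":0,"ty":0,"tz":0,"wx":0,"wy":0,"wz":0},{"grip":50,"tx":0,"ty":0,"tz":0,"wx":0,"wy":0,"wz":0},{"grip":50,"tx":0,"ty":0,"tz":0,"wx":0,"wy":0,"wz":0},{"grip":50,"tx":0,"ty":0,"tz":0,"wx":0,"wy":0,"wz":0},{"grip":50,"tx":0,"ty":0,"tz":0,"wx":0,"wy":0,"wz":0}]' 50
```

```text
time_s: 20.45
eef_pos: [441.4, -183.6, 49.8]
ee_rot: [-0.398, 0.398, -0.584, 0.585]
force: [-2.1, 1.0, 4.7]
grip_width: 0.675
```

```bash
python3 -m handwheel '[{"grip":50,"tx":0,"ty":-4,"tz":0,"wx":0,"wy":0,"wz":0},{"grip":50,"tx":0,"ty":-8,"tz":0,"wx":0,"wy":0,"wz":0},{"grip":50,"tx":0,"ty":-12,"tz":0,"wx":0,"wy":0,"wz":0},{"grip":50,"tx":0,"ty":-12,"tz":0,"wx":0,"wy":0,"wz":0},{"grip":50,"tx":0,"ty":-12,"tz":0,"wx":0,"wy":0,"wz":0},{"grip":50,"tx":0,"ty":-8,"tz":0,"wx":0,"wy":0,"wz":0},{"grip":50,"tx":0,"ty":-4,"tz":0,"wx":0,"wy":0,"wz":0},{"grip":50,"tx":0,"ty":0,"tz":0,"wx":0,"wy":0,"wz":0},{"grip":50,"tx":0,"ty":0,"tz":0,"wx":0,"wy":0,"wz":0}]'
python3 f.py; python3 f.py
python3 - <<'E'
import cv2,numpy as np
from rig import eyes
b=eyes.capture("scene")["pixels"][120:260,90:250,::-1]
cv2.imwrite("pics/b3.png",cv2.resize(b,(640,560),interpolation=cv2.INTER_CUBIC))
E
```

```text
time_s: 21.2
eef_pos: [441.1, -183.4, 109.1]
ee_rot: [0.398, -0.398, 0.585, -0.585]
force: [0.8, -0.5, -1.3]
grip_width: 0.674
t 21.6 F [-0.   -0.16 -1.58] sd 0.46 tau [ 1.000e-02 -3.945e+01 -2.207e+01] z 108.9 grip 0.6727421360778394 [-0.64   0.352  1.794 -0.     0.996 -0.264]
t 22.0 F [-0.08  0.09 -1.74] sd 0.71 tau [ -0.   -39.28 -22.03] z 109.3 grip 0.6754363313150115 [-0.64   0.351  1.794  0.     0.996 -0.264]
```

View pics/b3.png

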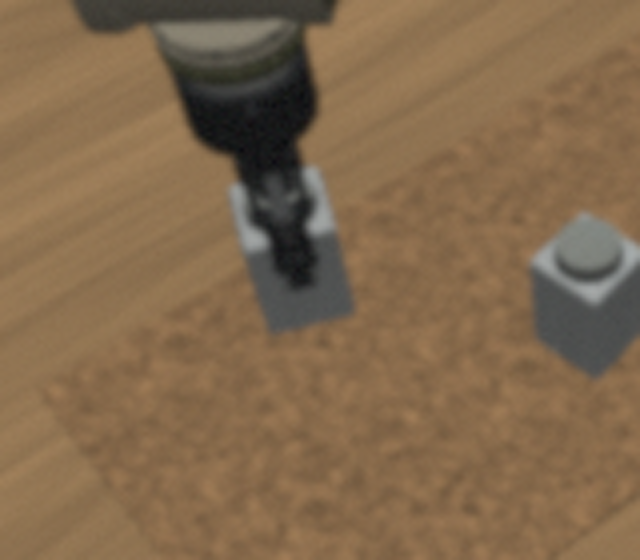

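Tin_right weighs about 1.65 N, or 0.17 kg, and is clear of the mat and upright. Tin_mid (4.0 N) is clearly the heaviest. I set tin_right back.

```bash
python3 -m handwheel '[{"grip":50,"tx":0,"ty":5,"tz":0,"wx":0,"wy":0,"wz":0},{"grip":50,"tx":0,"ty":10,"tz":0,"wx":0,"wy":0,"wz":0},{"grip":50,"tx":0,"ty":12,"tz":0,"wx":0,"wy":0,"wz":0},{"grip":50,"tx":0,"ty":12,"tz":0,"wx":0,"wy":0,"wz":0},{"grip":50,"tx":0,"ty":10,"tz":0,"wx":0,"wy":0,"wz":0},{"grip":50,"tx":0,"ty":5,"tz":0,"wx":0,"wy":0,"wz":0},{"grip":50,"tx":0,"ty":3,"tz":0,"wx":0,"wy":0,"wz":0},{"grip":50,"tx":0,"ty":1,"tz":0,"wx":0,"wy":0,"wz":0},{"grip":50,"tx":0,"ty":1,"tz":0,"wx":0,"wy":0,"wz":0},{"grip":50,"tx":0,"ty":0,"tz":0,"wx":0,"wy":0,"wz":0}]'; python3 f.py
```

```text
time_s: 22.88
eef_pos: [441.4, -183.6, 50.5]
ee_rot: [-0.398, 0.398, -0.584, 0.585]
force: [0.8, -0.6, -1.3]
grip_width: 0.673
t 23.28 F [-0.11  0.   -1.59] sd 0.41 tau [ -0.   -40.95 -19.28] z 50.6 grip 0.6751269603906398 [-0.64   0.448  1.842  0.     0.852 -0.264]
```

```bash
python3 -m handwheel '[{"grip":50,"tx":0,"ty":1,"tz":0,"wx":0,"wy":0,"wz":0},{"grip":50,"tx":0,"ty":0,"tz":0,"wx":0,"wy":0,"wz":0}]'; python3 f.py
```

```text
time_s: 23.45
eef_pos: [441.4, -183.6, 49.8]
ee_rot: [-0.398, 0.398, -0.584, 0.585]
force: [-3.3, 0.8, 5.1]
grip_width: 0.67
t 23.85 F [-2.17  1.02  5.07] sd 0.58 tau [ -0.14 -38.2  -18.6 ] z 49.8 grip 0.6761077101686229 [-0.64   0.449  1.842 -0.     0.85  -0.264]
```

```bash
python3 -m handwheel '[{"grip":62,"tx":0,"ty":0,"tz":0,"wx":0,"wy":0,"wz":0},{"grip":68,"tx":0,"ty":0,"tz":0,"wx":0,"wy":0,"wz":0},{"grip":76,"tx":0,"ty":0,"tz":0,"wx":0,"wy":0,"wz":0},{"grip":85,"tx":0,"ty":0,"tz":0,"wx":0,"wy":0,"wz":0},{"grip":85,"tx":0,"ty":0,"tz":0,"wx":0,"wy":0,"wz":0},{"grip":85,"tx":0,"ty":0,"tz":0,"wx":0,"wy":0,"wz":0}]'
python3 -m handwheel '[{"grip":85,"tx":0,"ty":-8,"tz":0,"wx":0,"wy":0,"wz":0},{"grip":85,"tx":0,"ty":-15,"tz":0,"wx":0,"wy":0,"wz":0},{"grip":85,"tx":0,"ty":-20,"tz":0,"wx":0,"wy":0,"wz":0},{"grip":85,"tx":0,"ty":-25,"tz":0,"wx":0,"wy":0,"wz":0},{"grip":85,"tx":0,"ty":-25,"tz":0,"wx":0,"wy":0,"wz":0},{"grip":85,"tx":0,"ty":-15,"tz":0,"wx":0,"wy":0,"wz":0},{"grip":85,"tx":0,"ty":-6,"tz":0,"wx":0,"wy":0,"wz":0},{"grip":85,"tx":0,"ty":0,"tz":0,"wx":0,"wy":0,"wz":0}]'
python3 g.py 556.4 -34 160 10
```

```text
time_s: 24.35
eef_pos: [441.3, -183.5, 49.3]
ee_rot: [-0.398, 0.398, -0.585, 0.585]
force: [-0.0, 0.6, -0.1]
grip_width: 0.997
time_s: 25.02
eef_pos: [441.7, -183.7, 164.6]
ee_rot: [-0.398, 0.397, -0.584, 0.586]
force: [0.9, 0.4, -0.0]
grip_width: 0.997
t 25.02 p [ 441.7 -183.7  164.6] grip 0.997 F [ 0.9   0.38 -0.04] q [-0.64  0.28  1.73  0.    1.13 -0.26]
toolX [-0.367 -0.93   0.001] Y [ 0.002 -0.002 -1.   ] Z [ 0.93  -0.367  0.003] jaw yaw -21.54
shift now-tool [-181.4    4.7   51.7]
jaw 10.0 rotvec [-0.0024 -0.5505  0.0014] shift in target frame [-127.6    4.6  139. ]
jaw 100.0 rotvec [-8.0000e-04 -2.1213e+00  3.2000e-03] shift in target frame [139.    4.6 127.6]
jaw 190.0 rotvec [-1.8000e-03  2.5911e+00 -3.1000e-03] shift in target frame [ 127.6    4.6 -139. ]
jaw 280.0 rotvec [-2.7000e-03  1.0203e+00 -7.0000e-04] shift in target frame [-139.     4.6 -127.6]
```

```bash
python3 -m handwheel '[{"grip":85,"tx":-12,"ty":0,"tz":3,"wx":0,"wy":0,"wz":0},{"grip":85,"tx":-27,"ty":0,"tz":8,"wx":0,"wy":0,"wz":0},{"grip":85,"tx":-29,"ty":0,"tz":8,"wx":0,"wy":0,"wz":0},{"grip":85,"tx":-29,"ty":0,"tz":8,"wx":0,"wy":0,"wz":0},{"grip":85,"tx":-29,"ty":0,"tz":8,"wx":0,"wy":0,"wz":0},{"grip":85,"tx":-27,"ty":0,"tz":8,"wx":0,"wy":0,"wz":0},{"grip":85,"tx":-18,"ty":0,"tz":6,"wx":0,"wy":0,"wz":0},{"grip":85,"tx":-10,"ty":0,"tz":3,"wx":0,"wy":0,"wz":0},{"grip":85,"tx":0,"ty":0,"tz":0,"wx":0,"wy":0,"wz":0}]'
python3 -m handwheel '[{"grip":85,"tx":0,"ty":0,"tz":0,"wx":0,"wy":-0.07,"wz":0},{"grip":85,"tx":0,"ty":0,"tz":0,"wx":0,"wy":-0.12,"wz":0},{"grip":85,"tx":0,"ty":0,"tz":0,"wx":0,"wy":-0.12,"wz":0},{"grip":85,"tx":0,"ty":0,"tz":0,"wx":0,"wy":-0.12,"wz":0},{"grip":85,"tx":0,"ty":0,"tz":0,"wx":0,"wy":-0.12,"wz":0},{"grip":85,"tx":0,"ty":0,"tz":0,"wx":0,"wy":0,"wz":0},{"grip":85,"tx":0,"ty":0,"tz":0,"wx":0,"wy":0,"wz":0}]'
python3 g.py 556.4 -34 49 10
python3 - <<'E'
import cv2,numpy as np
from rig import eyes
a=eyes.capture("top")["pixels"][110:290,80:400,::-1];
b=eyes.capture("scene")["pixels"][90:270,60:380,::-1]
cv2.imwrite("pics/a4.png",cv2.resize(np.vstack([a,b]),(530,596),interpolation=cv2.INTER_CUBIC))
E
```

```text
time_s: 25.77
eef_pos: [556.3, -32.9, 162.0]
ee_rot: [0.398, -0.399, 0.585, -0.584]
force: [-0.4, 0.6, -0.4]
grip_width: 0.997
time_s: 26.35
eef_pos: [555.5, -35.1, 163.0]
ee_rot: [-0.54, 0.541, -0.456, 0.456]
force: [-0.0, 0.3, -0.1]
grip_width: 0.993
t 26.35 p [555.5 -35.1 163. ] grip 0.993 F [-0.03  0.31 -0.13] q [-0.27  0.44  1.5  -0.    1.2  -0.44]
toolX [ 0.169 -0.986 -0.   ] Y [-0.001  0.    -1.   ] Z [ 0.986  0.169 -0.001] jaw yaw 9.71
shift now-tool [ -0.9 114.    1.1]
jaw 10.0 rotvec [ 0.0007 -0.0051 -0.0002] shift in target frame [ -0.9 114.    1. ]
jaw 100.0 rotvec [ 4.0000e-04 -1.5759e+00 -7.0000e-04] shift in target frame [  1.  114.    0.9]
jaw 190.0 rotvec [3.0000e-04 3.1364e+00 1.2000e-03] shift in target frame [  0.9 114.   -1. ]
jaw 280.0 rotvec [7.0000e-04 1.5656e+00 4.0000e-04] shift in target frame [ -1.  114.   -0.9]
```

View pics/a4.png

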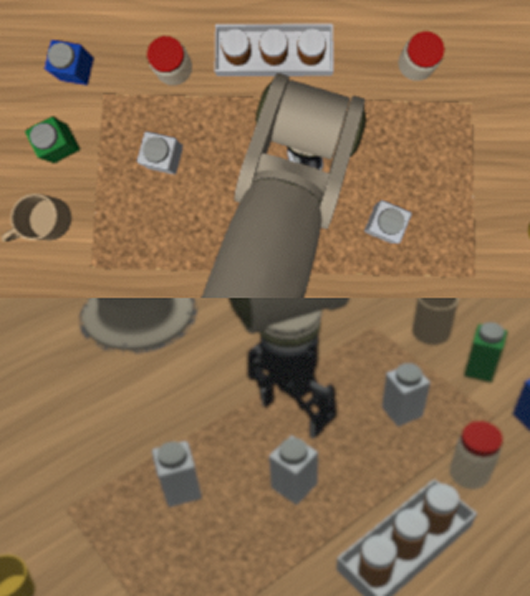

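All three tins stand upright at their places; tin_right's cap is at crop (390,221). I take tin_mid.

```bash
python3 -m handwheel '[{"grip":85,"tx":-1,"ty":8,"tz":1,"wx":0,"wy":-0.005,"wz":0},{"grip":85,"tx":0,"ty":15,"tz":0,"wx":0,"wy":0,"wz":0},{"grip":85,"tx":0,"ty":18,"tz":0,"wx":0,"wy":0,"wz":0},{"grip":85,"tx":0,"ty":18,"tz":0,"wx":0,"wy":0,"wz":0},{"grip":85,"tx":0,"ty":18,"tz":0,"wx":0,"wy":0,"wz":0},{"grip":85,"tx":0,"ty":16,"tz":0,"wx":0,"wy":0,"wz":0},{"grip":85,"tx":0,"ty":12,"tz":0,"wx":0,"wy":0,"wz":0},{"grip":85,"tx":0,"ty":6,"tz":0,"wx":0,"wy":0,"wz":0},{"grip":85,"tx":0,"ty":3,"tz":0,"wx":0,"wy":0,"wz":0},{"grip":85,"tx":0,"ty":0,"tz":0,"wx":0,"wy":0,"wz":0}]'
python3 g.py 556.4 -34 48
```

```text
time_s: 27.28
eef_pos: [556.7, -33.0, 48.9]
ee_rot: [-0.542, 0.543, -0.454, 0.453]
force: [0.6, -0.3, -0.2]
grip_width: 0.997
t 27.28 p [556.7 -33.   48.9] grip 0.997 F [ 0.57 -0.35 -0.15] q [-0.27  0.59  1.6  -0.    0.95 -0.45]
toolX [ 0.178 -0.984 -0.   ] Y [-0.001  0.    -1.   ] Z [ 0.984  0.178 -0.001] jaw yaw 10.23
shift now-tool [ 0.9  0.9 -0.5]
```

```bash
python3 -m handwheel '[{"grip":64,"tx":0,"ty":0,"tz":0,"wx":0,"wy":0,"wz":0},{"grip":64,"tx":0,"ty":0,"tz":0,"wx":0,"wy":0,"wz":0},{"grip":64,"tx":0,"ty":0,"tz":0,"wx":0,"wy":0,"wz":0},{"grip":64,"tx":0,"ty":0,"tz":0,"wx":0,"wy":0,"wz":0},{"grip":50,"tx":0,"ty":0,"tz":0,"wx":0,"wy":0,"wz":0},{"grip":50,"tx":0,"ty":0,"tz":0,"wx":0,"wy":0,"wz":0},{"grip":50,"tx":0,"ty":0,"tz":0,"wx":0,"wy":0,"wz":0},{"grip":50,"tx":0,"ty":0,"tz":0,"wx":0,"wy":0,"wz":0}]' 50
```

```text
time_s: 27.95
eef_pos: [557.1, -33.1, 49.8]
ee_rot: [0.543, -0.543, 0.453, -0.454]
force: [-2.6, 0.1, 5.5]
grip_width: 0.672
```

Lift by about 150 mm.

```bash
python3 -m handwheel '[{"grip":50,"tx":0,"ty":-4,"tz":0,"wx":0,"wy":0,"wz":0},{"grip":50,"tx":0,"ty":-8,"tz":0,"wx":0,"wy":0,"wz":0},{"grip":50,"tx":0,"ty":-14,"tz":0,"wx":0,"wy":0,"wz":0},{"grip":50,"tx":0,"ty":-20,"tz":0,"wx":0,"wy":0,"wz":0},{"grip":50,"tx":0,"ty":-22,"tz":0,"wx":0,"wy":0,"wz":0},{"grip":50,"tx":0,"ty":-22,"tz":0,"wx":0,"wy":0,"wz":0},{"grip":50,"tx":0,"ty":-22,"tz":0,"wx":0,"wy":0,"wz":0},{"grip":50,"tx":0,"ty":-20,"tz":0,"wx":0,"wy":0,"wz":0},{"grip":50,"tx":0,"ty":-14,"tz":0,"wx":0,"wy":0,"wz":0},{"grip":50,"tx":0,"ty":-6,"tz":0,"wx":0,"wy":0,"wz":0}]'
python3 -m handwheel '[{"grip":50,"tx":0,"ty":0,"tz":0,"wx":0,"wy":0,"wz":0},{"grip":50,"tx":0,"ty":0,"tz":0,"wx":0,"wy":0,"wz":0},{"grip":50,"tx":0,"ty":0,"tz":0,"wx":0,"wy":0,"wz":0},{"grip":50,"tx":0,"ty":0,"tz":0,"wx":0,"wy":0,"wz":0}]'
python3 f.py
python3 g.py 556.4 -34 200 10|head -2
python3 - <<'E'
import cv2,numpy as np
from rig import eyes
cv2.imwrite("pics/end_t.png",eyes.capture("top")["pixels"][:,:,::-1])
b=eyes.capture("scene")["pixels"][60:310,10:410,::-1]
cv2.imwrite("pics/end_s.png",cv2.resize(b,(800,500),interpolation=cv2.INTER_CUBIC))
E
```

```text
time_s: 28.78
eef_pos: [557.3, -33.1, 203.5]
ee_rot: [0.543, -0.542, 0.452, -0.454]
force: [1.2, 0.2, -4.7]
grip_width: 0.675
time_s: 29.12
eef_pos: [556.5, -33.0, 200.1]
ee_rot: [-0.542, 0.543, -0.454, 0.453]
force: [-0.8, -0.1, -4.3]
grip_width: 0.67
t 29.52 F [-0.36  0.17 -4.26] sd 0.49 tau [ -0.   -47.35 -27.  ] z 200.9 grip 0.672846828738122 [-0.269  0.409  1.442  0.     1.29  -0.448]
t 29.52 p [556.9 -33.1 201.2] grip 0.673 F [-0.15  0.47 -3.52] q [-0.27  0.41  1.44  0.    1.29 -0.45]
toolX [ 0.178 -0.984 -0.   ] Y [-0.  0. -1.] Z [ 0.984  0.178 -0.   ] jaw yaw 10.26
```

View pics/end_s.png

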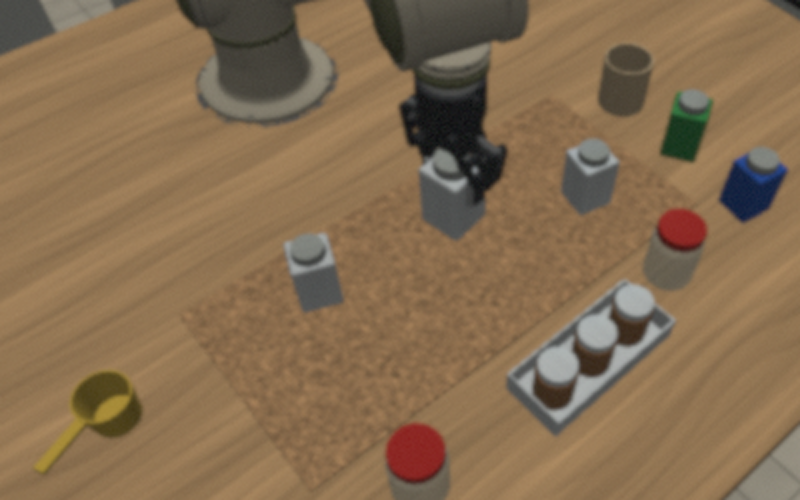

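View pics/end_t.png

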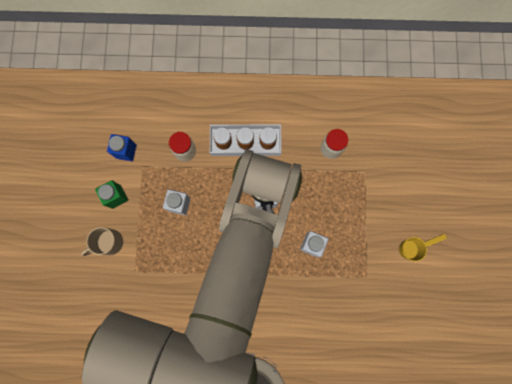

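Tin_mid is held upright with its underside about 150 mm above the mat, at crop (457,236). The other tins, the mug, the cup and the jars are at their starting pixels in the top view.

```bash
python3 -c "
from rig import ctrl
print(ctrl.finish_job())"
```

```text
the job is handed in; nothing more can be done
None
```

The job is handed in with the heaviest tin, tin_mid, held upright about 15 cm above the mat, at about 30 s of the 72 s allowed.

- **Weights:** I hefted the tins left to right. The wrist force gave about 2.55 N (0.26 kg) for tin_left, 4.0 N (0.41 kg) for tin_mid and 1.65 N (0.17 kg) for tin_right. Each was set back upright where it stood, and I then picked tin_mid up again.
- **Last checks:** The load was 4.3 N with the grip steady at 57.5 mm and the tool vertical. The pictures show tin_left, tin_right, the mug, the measuring cup and both jars where they started. The load readings of tin_mid varied between 3.8 and 4.3 N, which does not change which tin is heaviest.
- **What failed:** Only the first move command failed. It was rejected as "invalid input" before anything moved, because rows need every key.

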